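# Unstack the parts boxes and set each at its station

### The arm

A 7-joint arm with a two-finger parallel gripper is mounted at the origin on the work surface. World frame = base frame: x ahead of the robot, y to its left, z up, the work surface at z = 0. Lengths are in m, angles in degrees, forces in N, time in s.
With the tool pointing down it reaches from about 0.425 to 0.925 m from the base axis. Payload 6.8 kg.
Tool frame: the origin (TCP) lies on the mounting face of the last link; the fingertips stand 173 mm ahead of it and the grasp point (between the pads) lies arm.grip_point_offset ahead of it (arm.grip_point_offset is the distance from the TCP to the grasp point, in m); z points along the fingers, x is the direction in which the jaws open and shut, and the axes are right-handed (so a half turn about z gives the same grasp; the last joint's range is limited). The gripper opens to 85 mm and grips with 20 to 120 N. Pads are 22 mm wide; open, the fingers measure 114 mm over their backs; the gripper's body (76 mm by 85 mm) begins 54 mm behind the grasp point. The pads swing forward as they close: fully open they stand 13 mm farther back than shut.
Start: joints at [60.212, 27.33, 1.283, 89.118, -0.659, 63.558, -4.761], TCP at [0.27, -0.619, 0.405] pointing down, gripper open.
Joint ranges: [-169.35, 169.35], [-19.33, 120.38], [-80.79, 83.38], [13.8, 139.57], [-78.32, 258.32], [9.67, 109.79], [-169.56, 169.56]. Speed limits (degrees/s): [136.94, 136.94, 180, 180, 180, 180, 180].

### API

Orientations are given as a 3x3 rotation matrix whose columns are the frame's x, y, z axes.
In Python, from workcell import arm gives the robot as it stands.
- The arm moves only by the tool carry_out, never from a script. Its argument "increments" is a list of rows, each a list of 3 entries, a list of its own where there are three numbers: the opening, from 0 (shut) to 1 (fully open), then the shift along the world's x, y, z in m, then the turn about the world's z in degrees. In form: [[fingers, [x, y, z], spin], ...]. A call has 1 to 8 rows; each row is the pose to reach, as a shift and turn from the pose commanded when the call began; what a row does not reach only later rows make up. A row lasts 1/10 s, in which the tool goes at most 50 mm and 8.59 degrees, less where a joint would pass 70% of its speed; a pose out of reach is approached as far as the arm can. A call with a gripper value outside its range is refused whole. The fingers move at their own pace and stop on an object; the grip force is fixed at half the most. Time passes only in rows, so rows that repeat a pose let the fingers close. It gives the time, the measured TCP pose, the force and the opening at its end, in the units of the state.
- arm.observe(): the state, without advancing time (a new reading comes with each control period).
- arm.read_camera(name): name is "scene" or "side" or "wrist"; returns (picture, depth): 400x640x3 uint8, red, green, blue; 400x640 float32, m along the optical axis (not along the pixel's ray), 0 where there is no reading.
- arm.camera_model(name): a dict with "K" (3x3 intrinsics, pixels), "xyz" and "attitude" of the camera in the world. Camera axes: x right, y up, looking along -z (the intrinsics and any distortion apply to the point x, -y, -z); pixel columns grow to the right and rows downward; lengths in m; the calibration is good to about 2 mm. A picture is of the moment at which its call begins: read the wrist's pose just before it. camera_model takes no time and is no camera call; for the wrist camera it gives the pose at the moment of the call.
- arm.job_done(): hands the job in, once; it reports no verdict.
The state is a dict: "clock": time; "joints": joint angles; "qvel": joint speeds; "joint_efforts": joint torques, N m; "tcp_pos": TCP position; "tcp_rot": TCP orientation; "wrist_force": force on the tool from outside, world axes, zero at the start; "moment": the same for the moment, N m; "grip_width": finger opening in m.
Only numpy, scipy, OpenCV 4.12 (cv2) and the standard library are available. Lean on these libraries where they do the work, as an engineer would, in place of code of your own. Each camera call takes 0.05 s, during which the arm holds its last target.

### The job

Take the stack of parts boxes apart: the red, green and blue boxes each go flat inside the tray of their own colour, and the yellow box goes squarely inside the yellow outline on the revolving stand, its long side along the outline's long side, without turning the stand. Set every box down gently and upright, never tipped over or dropped, let go of it, and leave the jar and the carton where they are.

Things in the scene. Friction and masses are not known exactly. Their poses are not given: they have to be found in the camera images.
- box_yellow_mid (a point): Centre (half-way up) of the loose closed yellow plastic parts box, 70 mm long (x), 50 wide (y, pinch it here), 38 high (z, up), about 0.14 kg, on top of the stack. White label and black latch at its -x end. The boxes lie loose on one another, nearly parallel, flush at the +x end, stepped 25 mm per box at the label end.
- box_red_mid (a point): Centre (half-way up) of the loose closed red plastic parts box, 95 mm long (x), 50 wide (y, pinch it here), 38 high (z, up), about 0.19 kg, second from the top of the stack. White label and black latch at its -x end. 
- box_green_mid (a point): Centre (half-way up) of the loose closed green plastic parts box, 120 mm long (x), 50 wide (y, pinch it here), 38 high (z, up), about 0.24 kg, third from the top of the stack. White label and black latch at its -x end. 
- box_blue_mid (a point): Centre (half-way up) of the loose closed blue plastic parts box, 145 mm long (x), 50 wide (y, pinch it here), 38 high (z, up), about 0.3 kg, at the bottom of the stack. White label and black latch at its -x end. 
- tray_red: Shallow fixed tray with red rim and grey floor, for the red box. Origin at the centre of its underside, x along its length, z up. Inside 119 x 74 mm (12 mm round the box); floor 3 mm above the origin, rim 6 mm thick, 4 mm above the floor. The box's centre is 22 mm above the origin when it lies in the tray.
- tray_green: Shallow fixed tray with green rim and grey floor, for the green box. Origin at the centre of its underside, x along its length, z up. Inside 144 x 74 mm (12 mm round the box); floor 3 mm above the origin, rim 6 mm thick, 4 mm above the floor. The box's centre is 22 mm above the origin when it lies in the tray.
- tray_blue: Shallow fixed tray with blue rim and grey floor, for the blue box. Origin at the centre of its underside, x along its length, z up. Inside 169 x 74 mm (12 mm round the box); floor 3 mm above the origin, rim 6 mm thick, 4 mm above the floor. The box's centre is 22 mm above the origin when it lies in the tray.
- outline (a point): Centre of the yellow rectangle (88 x 68 mm outside) painted on the grey round plate (210 mm) of a revolving stand; on its surface, 30 mm above the bench, 55 mm from the upright axis. x: away from the axis, along the long side; z up. The plate turns freely, with little friction (0.008 N m). Three fixed cups, 44 mm across, 32 high, stand 66 mm from the axis at 120, 180, 240 deg from it.
- glue_jar: Bystander: amber jar with a black lid, 60 mm across and 85 mm high, loose on the bench beyond the trays. Origin at the centre of its underside.
- carton: Bystander: small closed cardboard carton with a white band, 70 x 100 x 50 mm high, loose on the bench beyond the trays. Origin at the centre of its underside.
Mind the look-alikes: they are no part of the job. Of the things shaped like the part that bears box_blue_mid, the blue one is meant.

How it is judged (in metres and radians):
At the end, for the whole second after the job is handed in: Red, green, blue box flat in the tray of its colour (centre within 13.5 mm along each tray axis, yaw 0.35 rad); yellow flat in the outline (12 mm, 0.2 rad, either way round); outline within 15 mm of its start; all upright, at rest, released (x of box_red_mid in the frame of tray_red between -0.0135 and 0.0135 m and y of box_red_mid in the frame of tray_red between -0.0135 and 0.0135 m and z of box_red_mid in the frame of tray_red between 0.018 and 0.0235 m and angle between the x axis of box_red_mid and the x axis of tray_red, either way round below 0.35 rad and angle between each of box_red_mid, box_green_mid, box_blue_mid, box_yellow_mid's own z axis and vertical below 0.05 rad and linear speed of each of box_red, box_green, box_blue, box_yellow below 0.02 m/s and contact force between each of box_red, box_green, box_blue, box_yellow and the fingers below 0.1 N and x of box_green_mid in the frame of tray_green between -0.0135 and 0.0135 m and y of box_green_mid in the frame of tray_green between -0.0135 and 0.0135 m and z of box_green_mid in the frame of tray_green between 0.018 and 0.0235 m and angle between the x axis of box_green_mid and the x axis of tray_green, either way round below 0.35 rad and x of box_blue_mid in the frame of tray_blue between -0.0135 and 0.0135 m and y of box_blue_mid in the frame of tray_blue between -0.0135 and 0.0135 m and z of box_blue_mid in the frame of tray_blue between 0.018 and 0.0235 m and angle between the x axis of box_blue_mid and the x axis of tray_blue, either way round below 0.35 rad and x of box_yellow_mid in the frame of outline between -0.012 and 0.012 m and y of box_yellow_mid in the frame of outline between -0.012 and 0.012 m and z of box_yellow_mid in the frame of outline between 0.015 and 0.0205 m and angle between the x axis of box_yellow_mid and the x axis of outline, either way round below 0.2 rad and distance of outline from where it was at the start of the episode below 0.015 m); the robot touches nothing.
It fails at once if the revolving stand is turned (its outline moves more than 20 mm) (distance of outline from where it was at the start of the episode above 0.02 m).
It fails at once if a bystander is pushed more than 20 mm (distance of any of glue_jar, carton from where it was at the start of the episode above 0.02 m).
It fails at once if a box is tipped more than 35 degrees (angle between any of box_red_mid, box_green_mid, box_blue_mid, box_yellow_mid's own z axis and vertical above 0.61 rad).
It fails at once if a box is dropped: it nears its tray or outline (last 25 mm) faster than 0.7 m/s ((horizontal distance between box_red_mid and tray_red below 0.06 m and z of box_red_mid in the frame of tray_red below 0.047 m and linear speed of box_red above 0.7 m/s) or (horizontal distance between box_green_mid and tray_green below 0.06 m and z of box_green_mid in the frame of tray_green below 0.047 m and linear speed of box_green above 0.7 m/s) or (horizontal distance between box_blue_mid and tray_blue below 0.06 m and z of box_blue_mid in the frame of tray_blue below 0.047 m and linear speed of box_blue above 0.7 m/s) or (horizontal distance between box_yellow_mid and outline below 0.06 m and z of box_yellow_mid in the frame of outline below 0.044 m and linear speed of box_yellow above 0.7 m/s)).
It also fails if it takes over 134 s, if anything falls off the work surface, if the arm or the gripper's body presses on something with over 40 N, if the wrist force passes 120 N, or if a joint passes its speed limit or range.

## Working session

There is one attempt and no reset: what is moved stays moved. The work goes in short steps, Python scripts to look and compute and a tool call to move; the robot and the scene stay as the last step left them, time stands still between calls to the robot, and variables do not carry over. Pictures are saved under pics/ and viewed, and the job is handed in when it is done.

Besides the shell and the picture viewer there is one more tool, called after ">>>" as a command line: name --argument value ..., lists and objects as JSON in quotes. carry_out: Moves the arm, as the interface text tells. Its arguments: {"type":"object","properties":{"increments":{"type":"array","items":{"type":"array"}}},"required":["increments"]}

```bash
ls; mkdir -p pics; python3 - <<'E'
from workcell import arm
import cv2,numpy as np
print(arm.observe(), arm.grip_point_offset)
for n in ["scene","side","wrist"]:
    m=arm.camera_model(n); print(n,m)
    p,d=arm.read_camera(n); cv2.imwrite(f"pics/{n}0.png",p[:,:,::-1]); np.savez(f"pics/{n}0.npz",p=p,d=d,K=m["K"],t=m["xyz"],R=m["attitude"])
E
```

```text
pics
{'clock': 0.0, 'joints': array([60.2109542 , 27.37584839,  1.28050231, 89.17572876, -0.65986957,
       63.55769473, -4.76237694]), 'qvel': array([-0.05328359,  0.02967816,  0.00921585,  0.03052854, -0.00714637,
        0.0589773 ,  0.01966784]), 'joint_efforts': array([-4.43015342e-04, -5.96454656e+01,  1.60733387e+00, -2.81195068e+01,
        1.22823397e-02,  9.28371563e-03,  1.63895811e-05]), 'tcp_pos': array([ 0.27008839, -0.61832526,  0.40374402]), 'tcp_rot': array([[ 4.00262478e-01, -9.16400172e-01, -8.21198615e-04],
       [-9.16398821e-01, -4.00263302e-01,  1.57812786e-03],
       [-1.77489231e-03,  1.20880076e-04, -9.99998418e-01]]), 'wrist_force': array([-1.05882384,  0.41163928, -0.0243236 ]), 'moment': array([-0.02346116, -0.02571926,  0.07597745]), 'grip_width': 0.08528043868208766} 0.1547
scene {'K': array([[483.6637207 ,   0.        , 312.82522456],
       [  0.        , 483.6637207 , 200.53616558],
       [  0.        ,   0.        ,   1.        ]]), 'xyz': array([1.14412575, 0.30810826, 1.14979461]), 'attitude': array([[-0.60622832, -0.66538718,  0.43559973],
  
[... 187 characters left out ...]
71611, 196.85041426],
       [  0.        ,   0.        ,   1.        ]]), 'xyz': array([0.34818213, 1.04378837, 0.90089643]), 'attitude': array([[-9.74783872e-01,  1.26796889e-01, -1.83627207e-01],
       [-2.23150703e-01, -5.52379565e-01,  8.03169086e-01],
       [ 4.07424190e-04,  8.23892812e-01,  5.66745506e-01]])}
wrist {'K': array([[314.70748402,   0.        , 313.64238681],
       [  0.        , 314.70748402, 199.77242853],
       [  0.        ,   0.        ,   1.        ]]), 'xyz': array([ 0.34161315, -0.58599108,  0.37262032]), 'attitude': array([[ 0.40003743,  0.87329666,  0.27807013],
       [-0.91649825,  0.38151417,  0.12032413],
       [-0.00100904, -0.30298495,  0.95299481]])}
```

View pics/scene0.png

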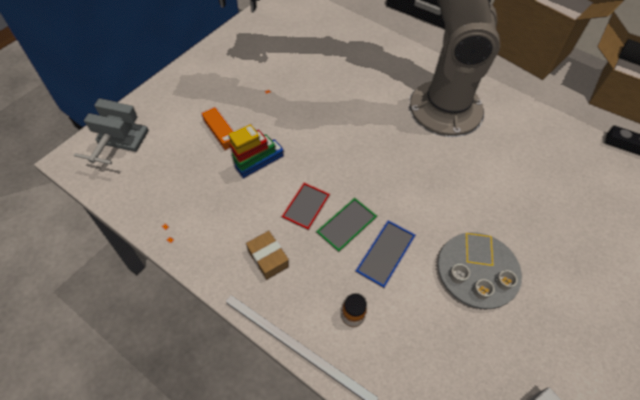

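View pics/side0.png

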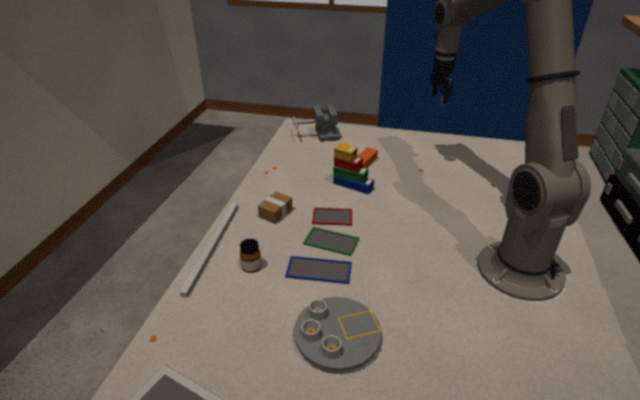

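View pics/wrist0.png

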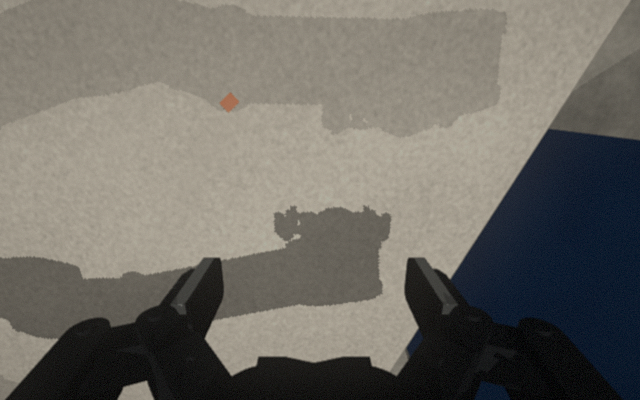

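The scene view shows the stack at about (255,150) px, with an orange look-alike lying next to it at (217,127). The trays are at (306,205) red, (347,224) green and (386,254) blue, and the outline is at (480,249). The jar is at (354,307) and the carton at (267,254). I'll crop in and measure.

```bash
cat > h.py <<'E'
import numpy as np,cv2
def load(f):
    z=np.load(f); return z["p"],z["d"],z["K"],z["t"],z["R"]
def snap(n,tag):
    from workcell import arm
    m=arm.camera_model(n); p,d=arm.read_camera(n)
    cv2.imwrite(f"pics/{n}{tag}.png",p[:,:,::-1]); np.savez(f"pics/{n}{tag}.npz",p=p,d=d,K=m["K"],t=m["xyz"],R=m["attitude"])
def dirs(uv,K,R):
    uv=np.atleast_2d(uv).astype(float)
    c=np.c_[(uv[:,0]-K[0,2])/K[0,0],-(uv[:,1]-K[1,2])/K[1,1],-np.ones(len(uv))]
    return c@R.T
def plane(uv,z,K,t,R):
    v=dirs(uv,K,R); return t+v*((z-t[2])/v[:,2])[:,None]
def cloud(mask,d,K,t,R):
    v,u=np.nonzero(mask&(d>0)); return t+dirs(np.c_[u,v],K,R)*d[v,u][:,None], np.c_[u,v]
HUE={"red":[(0,5),(173,180)],"orange":[(7,15)],"yellow":[(20,32)],"green":[(50,85)],"blue":[(105,128)]}
def mask(p,c,s=110,v=40):
    h=cv2.cvtColor(p,cv2.COLOR_RGB2HSV); m=np.zeros(p.shape[:2],bool)
    for a,b in HUE[c]: m|=(h[...,0]>=a)&(h[...,0]<=b)
    return m&(h[...,1]>=s)&(h[...,2]>=v)
def rectof(P):
    (c,(w,h),a)=cv2.minAreaRect((P[:,:2]*1000).astype(np.float32))
    if w<h: w,h,a=h,w,a+90
    return np.r_[c[0]/1000,c[1]/1000,w,h,(a+90)%180-90].round(4)
E
python3 - <<'E'
from h import *
for n in ["scene","side"]:
    p,d,K,t,R=load(f"pics/{n}0.npz")
    print(n)
    for c in HUE:
        m=mask(p,c); k,l,s,ce=cv2.connectedComponentsWithStats(m.astype(np.uint8))
        for i in range(1,k):
            if s[i,4]<25: continue
            P,_=cloud(l==i,d,K,t,R)
            if len(P)==0 or np.median(P[:,2])<-.02: continue
            print(c,s[i,:5],ce[i].round(0),"z",np.percentile(P[:,2],[5,50,95]).round(3),rectof(P))
s=cv2.imread("pics/scene0.png")[80:200,170:330]; cv2.imwrite("pics/c1.png",cv2.resize(s,None,fx=5,fy=5,interpolation=2)[:600])
s=cv2.imread("pics/side0.png")[125:205,300:400]; cv2.imwrite("pics/c2.png",cv2.resize(s,None,fx=7,fy=7,interpolation=2)[:600])
E
```

```text
scene
red [231 138  36  23 209] [252. 150.] z [0.085 0.1   0.114] [  0.5752  -0.3233  98.8082  35.9115 -34.2362]
red [282 183  48  46 330] [306. 206.] z [0.002 0.007 0.011] [ 5.771000e-01 -1.294000e-01  1.353316e+02  8.698590e+01  1.004260e+01]
orange [202 107  59  48 690] [219. 127.] z [0.02  0.038 0.112] [  0.5385  -0.4566 291.0023  74.9224  72.4853]
orange [162 224   7   6  27] [165. 226.] z [-0.003  0.001  0.003] [ 0.8616 -0.3889 16.2628 12.6403 81.743 ]
orange [167 237   7   6  29] [170. 240.] z [-0.003  0.     0.004] [ 0.8821 -0.3508 15.7819 13.7685 88.2095]
orange [343 305  23  16 139] [353. 315.] z [0.052 0.061 0.079] [  0.7719   0.1621  52.9449  26.6112 -65.043 ]
yellow [229 124  30  29 514] [244. 139.] z [0.123 0.15  0.155] [  0.5381  -0.3867 190.3658  76.6458  50.769 ]
yellow [466 233  28  33 193] [479. 249.] z [0.026 0.03  0.033] [ 0.4174  0.3171 90.8794 69.2693 29.7224]
green [234 144  41  26 273] [255. 158.] z [0.046 0.061 0.075] [  0.5592  -0.3269 116.2654  34.9924 -15.7528]
green [317 212  59  39 119] [345. 234.] z [0.003 0.007 0.011] [ 5.561000e-01 -3.200000e-03  1.5
[... 1788 characters left out ...]
.] z [0.003 0.006 0.008] [ 5.81800e-01  3.34000e-02  1.02529e+02  1.22546e+01 -9.51130e+00]
green [337 243  19  12  32] [348. 251.] z [0.004 0.006 0.01 ] [4.91200e-01 3.15000e-02 6.77143e+01 2.76887e+01 4.67946e+01]
blue [  378     0   152   140 15632] [456.  72.] z [-0.166  0.126  0.425] [ 2.783000e-01 -1.103500e+00  8.644703e+02  6.645393e+02  5.705270e+01]
blue [572   0  21  52 545] [580.  18.] z [0.315 0.431 0.493] [-0.3058 -1.2764 87.7102 35.5815  0.2495]
blue [334 176  39  17 280] [353. 184.] z [0.007 0.022 0.037] [  0.5404  -0.3069 141.6032  39.1696  -4.4127]
blue [286 257  65  26 192] [319. 274.] z [0.002 0.006 0.01 ] [5.619000e-01 1.300000e-01 1.779215e+02 8.869410e+01 5.255200e+00]
```

View pics/c1.png

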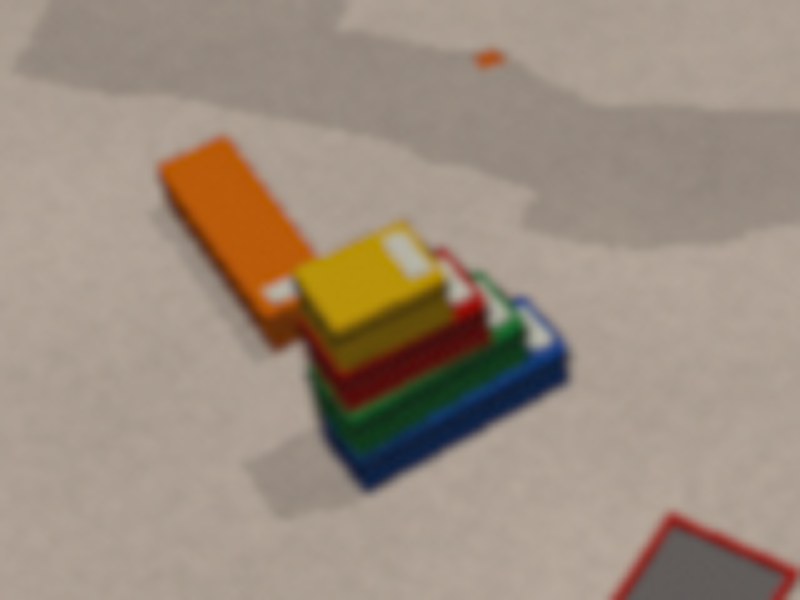

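View pics/c2.png

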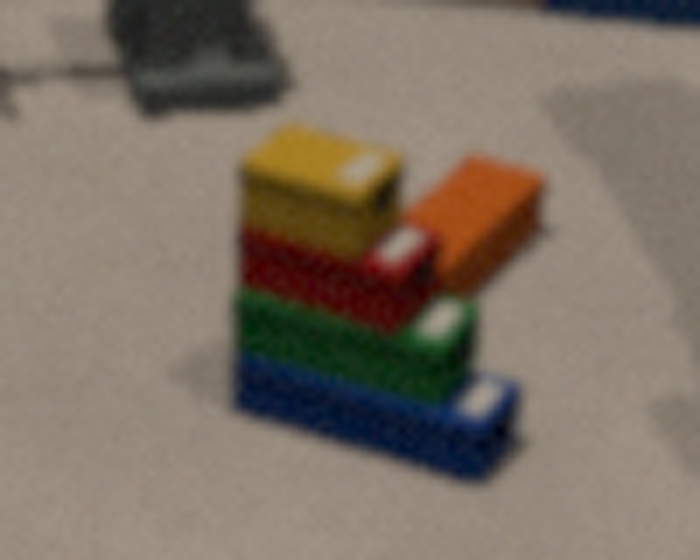

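```bash
python3 - <<'E'
from h import *
for n in ["scene","side"]:
    p,d,K,t,R=load(f"pics/{n}0.npz")
    P,uv=cloud(d>0,d,K,t,R)
    k=(abs(P[:,0]-.55)<.12)&(abs(P[:,1]+.35)<.12)
    for lo,hi in [(.144,.165)]:
        q=k&(P[:,2]>lo)&(P[:,2]<hi); 
        print(n,rectof(P[q]),q.sum(),np.median(P[q,2]))
    # outline contour by plane
    m=mask(p,"yellow",s=70); v,u=np.nonzero(m); 
    Q=plane(np.c_[u,v],.03,K,t,R); Q=Q[(abs(Q[:,0]-.42)<.1)&(abs(Q[:,1]-.32)<.1)]; print("outline",rectof(Q))
    for c,(x,y) in {"red":(.577,-.129),"green":(.557,-.003),"blue":(.563,.128)}.items():
        m=mask(p,c,s=80); v,u=np.nonzero(m);Q=plane(np.c_[u,v],.007,K,t,R); Q=Q[(abs(Q[:,0]-x)<.11)&(abs(Q[:,1]-y)<.065)]; print(c,rectof(Q))
    # cups / plate
    q=(abs(P[:,0]-.45)<.2)&(abs(P[:,1]-.34)<.2)&(P[:,2]>.024)&(P[:,2]<.036); print("plate",cv2.minEnclosingCircle((P[q,:2]*1000).astype(np.float32)))
E
```

```text
scene [  0.5739  -0.3425  73.1514  56.4651 -19.808 ] 419 0.15188802686033676
outline [  0.4392   0.3394 164.8914  91.2985  45.8955]
red [ 5.768000e-01 -1.290000e-01  1.343768e+02  8.761720e+01  9.473900e+00]
green [ 5.55500e-01 -4.10000e-03  1.54052e+02  8.35535e+01 -7.56460e+00]
blue [5.639000e-01 1.272000e-01 1.796146e+02 8.335430e+01 4.833200e+00]
plate ((467.0350646972656, 342.2668762207031), 106.67046356201172)
side [  0.572   -0.3408  72.9793  60.0311 -18.2974] 173 0.1517812540128355
outline [ 0.4182  0.3189 90.5667 72.9288 28.812 ]
red [ 5.742000e-01 -1.241000e-01  1.310931e+02  9.329890e+01  9.406700e+00]
green [ 5.529000e-01  1.000000e-04  1.540027e+02  8.686750e+01 -7.496700e+00]
blue [5.61700e-01 1.31600e-01 1.78292e+02 8.61873e+01 4.73740e+00]
plate ((464.6964416503906, 344.385009765625), 107.22689056396484)
```

>>> carry_out --increments '[[1,[0.04,0.037,0],-6],[1,[0.08,0.073,0],-12],[1,[0.12,0.11,0.01],-18],[1,[0.16,0.146,0.01],-24],[1,[0.2,0.183,0.015],-30],[1,[0.24,0.22,0.015],-36],[1,[0.28,0.256,0.015],-42],[1,[0.303,0.277,0.016],-43]]'

```text
clock: 0.95
tcp_pos: [0.566, -0.3475, 0.4203]
tcp_rot: [[-0.335, -0.942, -0.0], [-0.942, 0.335, 0.0], [0.0, 0.0, -1.0]]
wrist_force: [0.2, -0.4, -0.7]
grip_width: 0.0854
```

>>> carry_out --increments '[[1,[0,0,0],0],[1,[0,0,0],0]]'

```text
clock: 1.15
tcp_pos: [0.5659, -0.3475, 0.4199]
tcp_rot: [[-0.329, -0.944, -0.001], [-0.944, 0.329, 0.001], [-0.0, 0.001, -1.0]]
wrist_force: [-0.2, -0.4, -0.4]
grip_width: 0.0857
```

```bash
python3 - <<'E'
from h import *
from workcell import arm
print(arm.observe()["tcp_pos"],arm.observe()["qvel"].round(2))
snap("wrist","1")
p,d,K,t,R=load("pics/wrist1.npz")
for c in ["yellow","red","green","blue","orange"]:
    P,uv=cloud(mask(p,c),d,K,t,R); print(c,len(P),np.percentile(P[:,2],[5,50,95]),rectof(P))
P,uv=cloud(d>0,d,K,t,R)
k=(abs(P[:,0]-.56)<.14)&(abs(P[:,1]+.34)<.14)
for z in [.152,.114,.076,.038]:
    q=k&(abs(P[:,2]-z)<.006); print(z,q.sum(),rectof(P[q]),np.median(P[q,2]))
E
```

```text
[ 0.56591565 -0.34750564  0.41987054] [ 2.73 -0.57  2.91  0.82  0.61  0.06  0.17]
yellow 4688 [0.14513851 0.15128125 0.15243756] [  0.548   -0.3386 121.6005  60.37   -19.3364]
red 1908 [0.00412495 0.00650039 0.11336805] [ 5.774000e-01 -2.265000e-01  2.992774e+02  1.400883e+02 -8.802770e+01]
green 1103 [0.00502515 0.00638746 0.07486645] [ 5.423000e-01 -1.622000e-01  4.098574e+02  1.584702e+02  8.614270e+01]
blue 717 [0.00422004 0.00623327 0.03720957] [ 5.330000e-01 -8.450000e-02  4.985551e+02  1.305701e+02  8.948650e+01]
orange 5839 [0.02708352 0.03718446 0.03872915] [ 5.370000e-01 -3.167000e-01  5.698798e+02  2.378745e+02  5.974900e+01]
0.152 5243 [  0.5719  -0.34    71.4155  50.0173 -19.5432] 0.15135416466763324
0.114 514 [  0.5611  -0.3378  96.8031  49.3633 -18.6699] 0.11298900626625394
0.076 332 [  0.5505  -0.3352 121.4181  51.3628 -15.6033] 0.07481420309217035
0.038 2239 [  0.5202  -0.391  176.5506 147.5075  72.8404] 0.03730340565204415
```

View pics/wrist1.png

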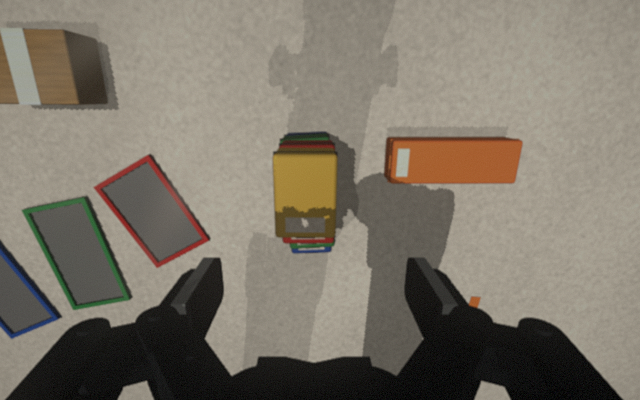

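Yellow measures 71x50 mm with its top at 0.151, and red and green also match their given sizes, so the identification holds. The candidates were the yellow box at (305,195) px, the orange look-alike at (455,160) and the painted outline, which is flat. I'll grasp yellow.

>>> carry_out --increments '[[1,[0.006,0.007,-0.02],0],[1,[0.006,0.007,-0.05],0],[1,[0.006,0.007,-0.08],0],[1,[0.006,0.007,-0.1],0],[1,[0.006,0.007,-0.115],0],[1,[0.006,0.007,-0.126],0],[1,[0.006,0.007,-0.126],0]]'

```text
clock: 1.9
tcp_pos: [0.5699, -0.3429, 0.2933]
tcp_rot: [[-0.334, -0.943, -0.002], [-0.943, 0.334, 0.001], [0.0, 0.002, -1.0]]
wrist_force: [-1.1, 0.5, 0.6]
grip_width: 0.0853
```

>>> carry_out --increments '[[0.5,[0,0,0],0],[0.3,[0,0,0],0],[0.3,[0,0,0],0],[0.3,[0,0,0],0],[0.3,[0,0,0],0],[0.3,[0,0,0],0]]'

```text
clock: 2.5
tcp_pos: [0.5714, -0.3424, 0.2959]
tcp_rot: [[-0.332, -0.943, 0.002], [-0.943, 0.332, -0.001], [0.0, -0.003, -1.0]]
wrist_force: [-0.0, 0.4, 7.0]
grip_width: 0.0491
```

```bash
python3 - <<'E'
from h import *
from workcell import arm
o=arm.observe();print(o["tcp_pos"],o["grip_width"],o["wrist_force"])
snap("wrist","2")
E
```

```text
[ 0.57139573 -0.34241575  0.29594225] 0.04911340094858342 [-0.02858979  0.37905123  6.95061835]
```

View pics/wrist2.png

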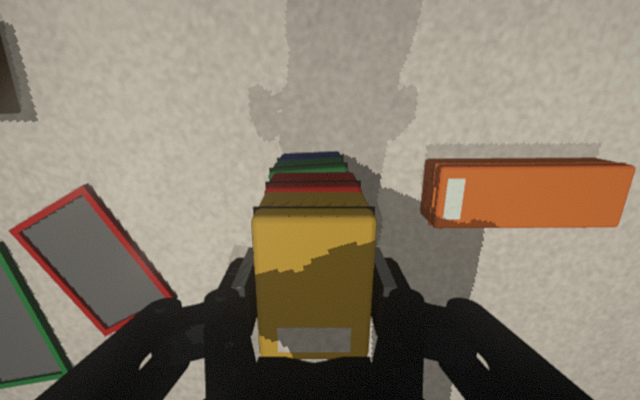

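>>> carry_out --increments '[[0.3,[0,0,0.01],0],[0.3,[0,0,0.02],0],[0.3,[0,0,0.04],0],[0.3,[0,0,0.06],0],[0.3,[0,0,0.08],0],[0.3,[0,0,0.08],0],[0.3,[0,0,0.08],0]]'

```text
clock: 3.25
tcp_pos: [0.5706, -0.3422, 0.3746]
tcp_rot: [[-0.332, -0.943, 0.0], [-0.943, 0.332, -0.0], [0.0, -0.0, -1.0]]
wrist_force: [0.2, 0.2, -1.5]
grip_width: 0.0489
```

```bash
python3 - <<'E'
from h import *
from workcell import arm
o=arm.observe();print(o["tcp_pos"],o["grip_width"],o["wrist_force"])
snap("wrist","3")
p,d,K,t,R=load("pics/wrist3.npz")
P,uv=cloud(d>0,d,K,t,R)
k=(abs(P[:,0]-.56)<.11)&(abs(P[:,1]+.34)<.11)
for z in [.114,.076,.038]:
    q=k&(abs(P[:,2]-z)<.006); print(z,q.sum(),rectof(P[q]),np.median(P[q,2]))
P,uv=cloud(mask(p,"yellow"),d,K,t,R); h=P[:,2]>.2; print(rectof(P[h]),np.percentile(P[h,2],[5,50,95]))
E
```

```text
[ 0.57060422 -0.34216621  0.37457201] 0.04894516325367029 [ 0.17897729  0.24617725 -1.48172813]
0.114 2354 [ 0.5945 -0.3487 49.973  27.0338 70.4049] 0.11331192518329482
0.076 210 [ 0.6075 -0.3505 50.2462  3.9238 75.4719] 0.07443455814151012
0.038 1071 [  0.5676  -0.3905 150.4175  49.2413  65.4226] 0.037266049312314586
[  0.5717  -0.3414  70.1963  52.8461 -18.9164] [0.21294143 0.22984814 0.23087378]
```

View pics/wrist3.png

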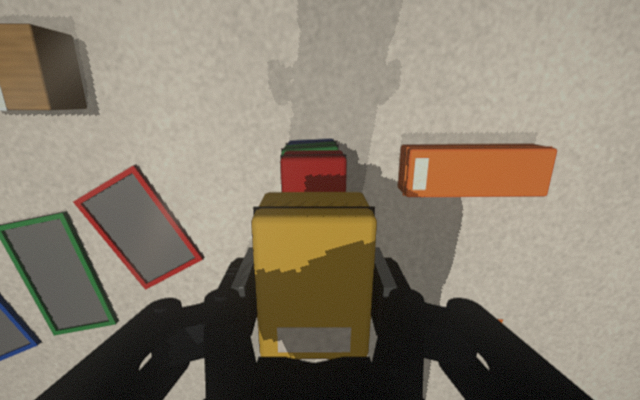

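>>> carry_out --increments '[[0.3,[-0.005,0.02,0.02],2],[0.3,[-0.013,0.05,0.035],5],[0.3,[-0.023,0.09,0.045],9],[0.3,[-0.034,0.13,0.045],13],[0.3,[-0.045,0.17,0.045],17],[0.3,[-0.055,0.21,0.045],21],[0.3,[-0.065,0.25,0.045],25],[0.3,[-0.075,0.29,0.045],29]]'

```text
clock: 4.1
tcp_pos: [0.4947, -0.0507, 0.4183]
tcp_rot: [[0.17, -0.986, -0.002], [-0.986, -0.17, -0.0], [-0.0, 0.002, -1.0]]
wrist_force: [1.2, -0.3, -2.2]
grip_width: 0.0494
```

>>> carry_out --increments '[[0.3,[-0.01,0.04,0],4],[0.3,[-0.02,0.08,0],8],[0.3,[-0.03,0.12,0],12],[0.3,[-0.04,0.16,0],15],[0.3,[-0.05,0.195,0],17],[0.3,[-0.056,0.215,0],18],[0.3,[-0.056,0.22,0],18],[0.3,[-0.056,0.22,0],18]]'

```text
clock: 4.9
tcp_pos: [0.4396, 0.1679, 0.4186]
tcp_rot: [[0.464, -0.886, -0.001], [-0.886, -0.464, -0.001], [-0.0, 0.002, -1.0]]
wrist_force: [0.2, -0.4, -1.2]
grip_width: 0.0495
```

```bash
python3 - <<'E'
from h import *
from workcell import arm
o=arm.observe();print(o["tcp_pos"],o["tcp_rot"],o["grip_width"],o["wrist_force"])
snap("wrist","4")
p,d,K,t,R=load("pics/wrist4.npz")
m=mask(p,"yellow",s=60);k,l,s,ce=cv2.connectedComponentsWithStats(m.astype(np.uint8))
for i in range(1,k):
    if s[i,4]<30: continue
    P,_=cloud(l==i,d,K,t,R); v,u=np.nonzero(l==i)
    print(s[i],np.median(P[:,2]),rectof(P),rectof(plane(np.c_[u,v],.03,K,t,R)))
E
```

```text
[0.43960971 0.16788006 0.41863999] [[ 4.63999374e-01 -8.85834312e-01 -1.46683752e-03]
 [-8.85835520e-01 -4.63998944e-01 -6.41660794e-04]
 [-1.12205911e-04  1.59710698e-03 -9.99998718e-01]] 0.04951888520482358 [ 0.21129762 -0.44901691 -1.23361311]
[ 146   83   74   83 1218] 0.029665219723307462 [ 0.4143  0.3184 95.2325 70.1801 28.6548] [ 0.4171  0.3194 89.3255 68.9718 28.8276]
[  251   191   126   170 17412] 0.27396855532954245 [3.203000e-01 1.063000e-01 3.414789e+02 1.671081e+02 2.795030e+01] [3.064000e-01 9.900000e-02 2.504674e+02 1.556755e+02 2.744430e+01]
```

View pics/wrist4.png

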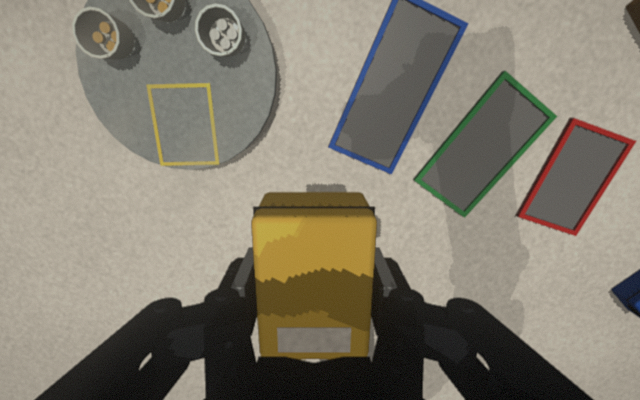

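>>> carry_out --increments '[[0.3,[-0.003,0.02,0],1],[0.3,[-0.01,0.06,0],1],[0.3,[-0.016,0.1,0],1],[0.3,[-0.021,0.135,-0.01],1],[0.3,[-0.0235,0.15,-0.04],1],[0.3,[-0.0235,0.1505,-0.07],1],[0.3,[-0.0235,0.1505,-0.1],1],[0.3,[-0.0235,0.1505,-0.13],1]]'

```text
clock: 5.75
tcp_pos: [0.4168, 0.3178, 0.2881]
tcp_rot: [[0.477, -0.879, 0.0], [-0.879, -0.477, -0.0], [0.0, 0.0, -1.0]]
wrist_force: [-0.3, -0.8, -1.4]
grip_width: 0.0491
```

>>> carry_out --increments '[[0.3,[0,0,-0.02],0],[0.3,[0,0,-0.035],0],[0.3,[0,0,-0.045],0],[0.3,[0,0,-0.055],0],[0.3,[0,0,-0.06],0],[0.3,[0,0,-0.06],0],[0.3,[0,0,-0.06],0]]'

```text
clock: 6.45
tcp_pos: [0.4165, 0.3185, 0.2299]
tcp_rot: [[0.478, -0.878, 0.001], [-0.878, -0.478, 0.001], [-0.0, -0.001, -1.0]]
wrist_force: [-0.2, 0.4, -1.4]
grip_width: 0.0491
```

```bash
python3 - <<'E'
from h import *
from workcell import arm
o=arm.observe();print(o["tcp_pos"],o["tcp_rot"][:,0],o["grip_width"],o["wrist_force"])
snap("wrist","5"); snap("side","5")
p,d,K,t,R=load("pics/wrist5.npz")
P,uv=cloud(mask(p,"yellow"),d,K,t,R); h=P[:,2]>.06; print(rectof(P[h]),np.percentile(P[h,2],[5,50,95]))
p,d,K,t,R=load("pics/side5.npz")
s=p[280:380,270:400,::-1]; cv2.imwrite("pics/c5.png",cv2.resize(s,None,fx=6,fy=6,interpolation=2)[:600])
E
```

```text
[0.41649286 0.31845788 0.22992636] [ 4.78495341e-01 -8.78090080e-01 -1.41760379e-04] 0.04905301701697689 [-0.16488079  0.44590679 -1.35423851]
[ 0.418   0.3185 70.8425 55.4373 28.6146] [0.07145742 0.08527733 0.08630021]
```

View pics/c5.png

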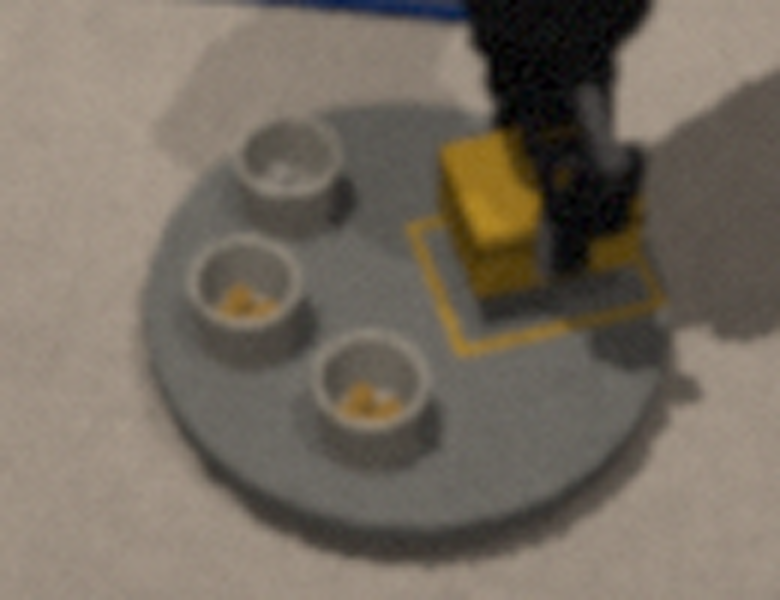

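View pics/wrist5.png

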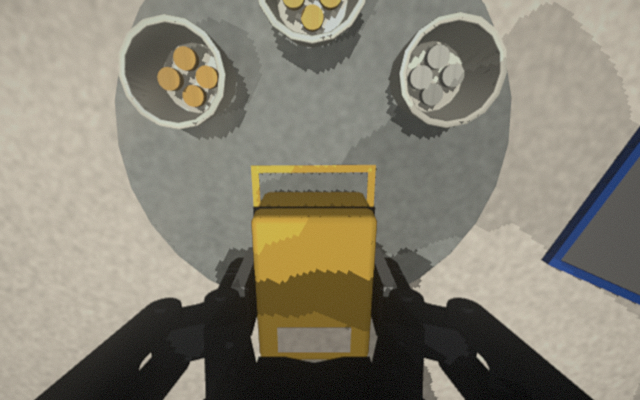

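>>> carry_out --increments '[[0.3,[0,0,-0.005],0],[0.3,[0,0,-0.009],0],[0.3,[0,0,-0.013],0],[0.3,[0,0,-0.016],0],[0.3,[0,0,-0.0175],0],[0.3,[0,0,-0.0175],0],[0.3,[0,0,-0.0175],0]]'

```text
clock: 7.25
tcp_pos: [0.4163, 0.3183, 0.212]
tcp_rot: [[0.479, -0.878, 0.0], [-0.878, -0.479, -0.0], [0.0, -0.0, -1.0]]
wrist_force: [-0.9, 0.1, -0.0]
grip_width: 0.0491
```

>>> carry_out --increments '[[0.6,[0,0,0],0],[0.65,[0,0,0],0],[0.7,[0,0,0],0],[0.8,[0,0,0],0],[0.8,[0,0,0],0],[0.8,[0,0,0],0]]'

```text
clock: 7.85
tcp_pos: [0.4163, 0.3183, 0.212]
tcp_rot: [[0.479, -0.878, 0.0], [-0.878, -0.479, 0.0], [0.0, -0.0, -1.0]]
wrist_force: [0.2, 0.4, -0.0]
grip_width: 0.068
```

>>> carry_out --increments '[[0.8,[0,0,0.01],0],[0.8,[0,0,0.03],0],[0.8,[0,0,0.06],0],[0.8,[0,0,0.1],0],[0.8,[0,0,0.15],0],[0.8,[0,-0.01,0.19],0],[0.8,[0,-0.05,0.21],0],[0.8,[0,-0.09,0.21],0]]'

```text
clock: 8.65
tcp_pos: [0.4164, 0.2287, 0.4262]
tcp_rot: [[0.481, -0.877, 0.006], [-0.877, -0.481, 0.004], [-0.0, -0.007, -1.0]]
wrist_force: [-0.4, -0.2, 0.1]
grip_width: 0.0683
```

```bash
python3 - <<'E'
from h import *
from workcell import arm
o=arm.observe();print(o["tcp_pos"],o["tcp_rot"][:,0],o["grip_width"],o["wrist_force"])
snap("wrist","6")
p,d,K,t,R=load("pics/wrist6.npz")
P,uv=cloud(mask(p,"yellow",s=60),d,K,t,R); k=(abs(P[:,0]-.418)<.07)&(abs(P[:,1]-.319)<.07)
h=k&(abs(P[:,2]-.068)<.005); print(rectof(P[h]),np.percentile(P[h,2],[5,50,95]))
h=k&(P[:,2]<.035);print(rectof(P[h]))
h=k&(P[:,2]<.035);print(rectof(plane(uv[h],.03,K,t,R)))
E
```

```text
[0.41641481 0.22868055 0.42618794] [ 4.80736659e-01 -8.76864954e-01 -3.41885089e-04] 0.06827457296512704 [-0.38575394 -0.21909368  0.07917788]
[ 0.417   0.3187 70.8992 48.9182 28.845 ] [0.06580155 0.0673183  0.06854179]
[ 0.4126  0.3181 95.9868 78.1665 28.6818]
[ 0.4175  0.3167 88.7496 71.1996 28.719 ]
```

View pics/wrist6.png

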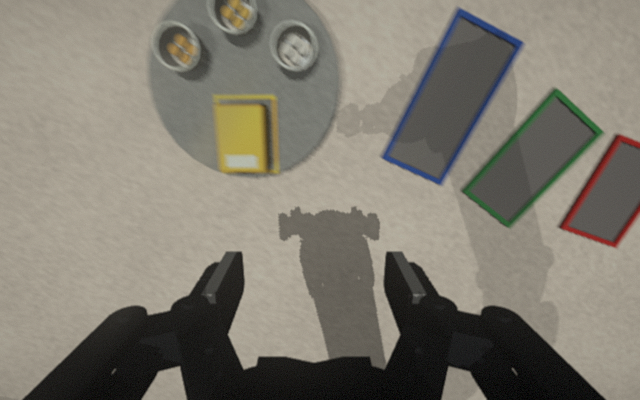

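```bash
python3 - <<'E'
from h import *
p,d,K,t,R=load("pics/wrist6.npz")
for c in ["blue","green"]:
    m=mask(p,c,s=80);k,l,s,ce=cv2.connectedComponentsWithStats(m.astype(np.uint8)); i=1+np.argmax(s[1:,4]); v,u=np.nonzero(l==i)
    print(c,rectof(plane(np.c_[u,v],.007,K,t,R)))
E
```

```text
blue [5.611000e-01 1.272000e-01 1.798768e+02 8.332720e+01 4.693300e+00]
green [ 5.527000e-01 -3.700000e-03  1.553295e+02  8.439560e+01 -7.727000e+00]
```

>>> carry_out --increments '[[1,[0.01,-0.035,0],-3],[1,[0.02,-0.08,0],-7],[1,[0.032,-0.125,0],-11],[1,[0.044,-0.17,0],-15],[1,[0.056,-0.215,0],-19],[1,[0.068,-0.26,0],-23],[1,[0.08,-0.305,0],-27],[1,[0.091,-0.35,0],-31]]'

```text
clock: 9.5
tcp_pos: [0.5073, -0.1233, 0.4226]
tcp_rot: [[-0.045, -0.999, 0.001], [-0.999, 0.045, 0.0], [-0.0, -0.001, -1.0]]
wrist_force: [1.0, 0.5, 0.5]
grip_width: 0.0852
```

>>> carry_out --increments '[[1,[0.011,-0.045,0],-4],[1,[0.022,-0.09,-0.005],-8],[1,[0.034,-0.135,-0.01],-12],[1,[0.045,-0.175,-0.02],-15],[1,[0.054,-0.205,-0.026],-16],[1,[0.056,-0.22,-0.026],-16],[1,[0.056,-0.22,-0.026],-16],[1,[0.056,-0.22,-0.026],-16]]'

```text
clock: 10.3
tcp_pos: [0.5634, -0.3404, 0.3964]
tcp_rot: [[-0.315, -0.949, 0.0], [-0.949, 0.315, 0.001], [-0.001, 0.0, -1.0]]
wrist_force: [0.2, 0.5, -0.9]
grip_width: 0.0857
```

```bash
cat > stack.py <<'E'
from h import *
from workcell import arm
import sys
tag=sys.argv[1]
o=arm.observe();x=o["tcp_rot"][:,0];print(o["tcp_pos"],np.degrees(np.arctan2(x[1],x[0])),o["grip_width"])
snap("wrist",tag)
p,d,K,t,R=load(f"pics/wrist{tag}.npz")
P,uv=cloud(d>0,d,K,t,R)
k=(abs(P[:,0]-.56)<.11)&(P[:,1]<-.26)&(P[:,1]>-.39)
for z in [.113,.075,.0373]:
    q=k&(abs(P[:,2]-z)<.006)
    if q.sum()>50: print(z,q.sum(),rectof(P[q]),np.median(P[q,2]))
for c,hz in dict(red=.007,green=.007,blue=.007).items():
    m=mask(p,c,s=80);k,l,s,ce=cv2.connectedComponentsWithStats(m.astype(np.uint8))
    for i in range(1,k):
        P,_=cloud(l==i,d,K,t,R)
        if s[i,4]>150 and np.median(P[:,2])<.012:
            v,u=np.nonzero(l==i); print("tray",c,s[i,:4],rectof(plane(np.c_[u,v],.007,K,t,R)))
E
python3 stack.py 7
```

```text
[ 0.56340597 -0.34035826  0.39637898] -108.3312831417353 0.08568065401226045
0.113 6350 [  0.5623  -0.3378  94.8818  50.0664 -18.6126] 0.11337022646469763
0.075 325 [  0.5507  -0.3339 121.8943  49.3689 -15.4891] 0.07483402585632687
0.0373 220 [  0.5399  -0.3286 145.4075  48.8795 -15.3126] 0.03728701356291694
tray red [ 84 152 122 120] [ 5.751000e-01 -1.286000e-01  1.305746e+02  8.837270e+01  9.217800e+00]
tray green [  8 196 113 119] [ 5.53400e-01 -5.90000e-03  1.54514e+02  8.90612e+01 -7.60550e+00]
tray blue [  0 265  48  77] [ 5.043000e-01  9.240000e-02  1.248922e+02  6.142890e+01 -3.516850e+01]
```

View pics/wrist7.png

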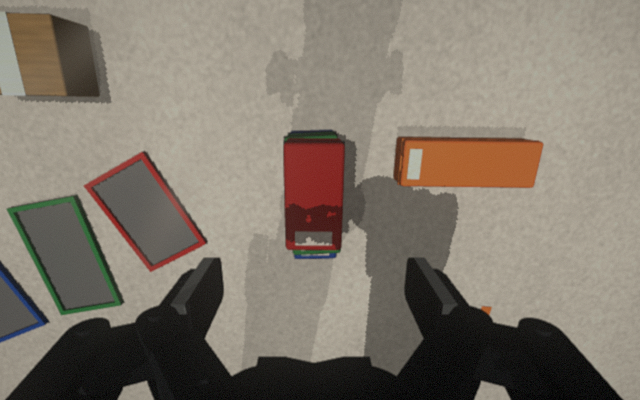

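>>> carry_out --increments '[[1,[-0.001,0.0025,-0.02],0],[1,[-0.001,0.0025,-0.05],0],[1,[-0.001,0.0025,-0.085],0],[1,[-0.001,0.0025,-0.11],0],[1,[-0.001,0.0025,-0.13],0],[1,[-0.001,0.0025,-0.141],0],[1,[-0.001,0.0025,-0.141],0],[1,[-0.001,0.0025,-0.141],0]]'

```text
clock: 11.15
tcp_pos: [0.5628, -0.3387, 0.2561]
tcp_rot: [[-0.315, -0.949, 0.001], [-0.949, 0.315, -0.0], [-0.0, -0.001, -1.0]]
wrist_force: [-0.1, -1.7, 0.5]
grip_width: 0.0853
```

>>> carry_out --increments '[[0.5,[0,0,0],0],[0.3,[0,0,0],0],[0.3,[0,0,0],0],[0.3,[0,0,0],0],[0.3,[0,0,0],0],[0.3,[0,0,0],0]]'

```text
clock: 11.75
tcp_pos: [0.5627, -0.3395, 0.2562]
tcp_rot: [[-0.316, -0.949, 0.002], [-0.949, 0.316, -0.001], [0.0, -0.002, -1.0]]
wrist_force: [0.6, -0.0, 6.8]
grip_width: 0.0487
```

>>> carry_out --increments '[[0.3,[0,0,0.01],0],[0.3,[0,0,0.02],0],[0.3,[0,0,0.04],0],[0.3,[0,0,0.06],0],[0.3,[0,0,0.09],0],[0.3,[0,0,0.1],0],[0.3,[0,0,0.1],0]]'

```text
clock: 12.45
tcp_pos: [0.5627, -0.3395, 0.357]
tcp_rot: [[-0.316, -0.949, 0.003], [-0.949, 0.316, -0.002], [0.001, -0.004, -1.0]]
wrist_force: [0.2, 0.1, -1.4]
grip_width: 0.0492
```

```bash
cat > held.py <<'E'
from h import *
from workcell import arm
import sys
tag,c=sys.argv[1:3]
o=arm.observe();x=o["tcp_rot"][:,0];print(o["tcp_pos"],np.degrees(np.arctan2(x[1],x[0])),o["grip_width"],o["wrist_force"])
snap("wrist",tag)
p,d,K,t,R=load(f"pics/wrist{tag}.npz")
P,uv=cloud(d>0,d,K,t,R); T=o["tcp_pos"]; q=(P[:,2]>T[2]-.175)&(P[:,2]<T[2]-.11)
m=cv2.dilate(mask(p,c,s=90).astype(np.uint8),np.ones((3,3)))[uv[:,1],uv[:,0]]>0
q&=m; z=np.median(P[q,2]); q&=abs(P[:,2]-z)<.006; r=rectof(P[q]); print("top",z,"rel",z-T[2],r,"centre rel",r[:2]-T[:2])
E
python3 held.py 8 red
```

```text
[ 0.56265965 -0.33954106  0.35702175] -108.41603433207108 0.04918670717786237 [ 0.18737763  0.09786222 -1.36904328]
top 0.21410149485529484 rel -0.14292025348884824 [  0.5706  -0.3412  77.7971  51.9032 -18.8337] centre rel [ 0.00794035 -0.00165894]
```

View pics/wrist8.png

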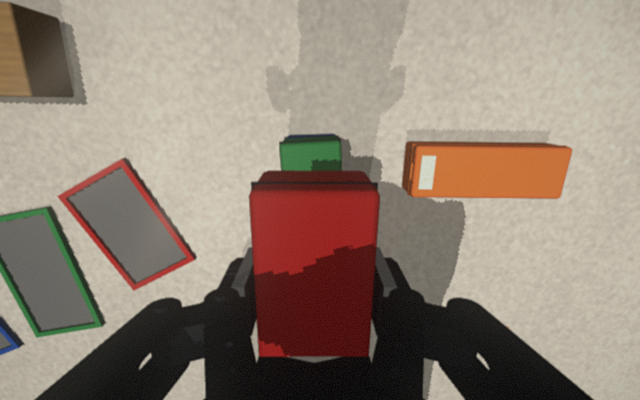

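>>> carry_out --increments '[[0.3,[0.001,0.02,0],4],[0.3,[0.003,0.06,0],9],[0.3,[0.006,0.1,0],15],[0.3,[0.009,0.14,-0.01],21],[0.3,[0.012,0.18,-0.025],26],[0.3,[0.013,0.205,-0.05],28],[0.3,[0.013,0.21,-0.075],28],[0.3,[0.013,0.21,-0.1],28]]'

```text
clock: 13.3
tcp_pos: [0.5746, -0.1269, 0.2525]
tcp_rot: [[0.17, -0.985, -0.003], [-0.985, -0.17, 0.001], [-0.002, 0.002, -1.0]]
wrist_force: [0.4, -0.4, -3.0]
grip_width: 0.0491
```

>>> carry_out --increments '[[0.3,[0,0,-0.02],0],[0.3,[0,0,-0.035],0],[0.3,[0,0,-0.045],0],[0.3,[0,0,-0.05],0],[0.3,[0,0,-0.05],0]]'

```text
clock: 13.8
tcp_pos: [0.5752, -0.1293, 0.2045]
tcp_rot: [[0.167, -0.986, -0.001], [-0.986, -0.167, 0.0], [-0.0, 0.001, -1.0]]
wrist_force: [-0.1, 0.4, -1.3]
grip_width: 0.0491
```

```bash
python3 held.py 9 red
```

```text
[ 0.57517133 -0.12926176  0.20451164] -80.41348873051773 0.04906525231975399 [-0.06719034  0.3777973  -1.32684425]
top 0.061584109795326025 rel -0.14292753512508016 [ 0.5825 -0.1272 78.6615 51.7487 10.0449] centre rel [0.00732867 0.00206176]
```

View pics/wrist9.png

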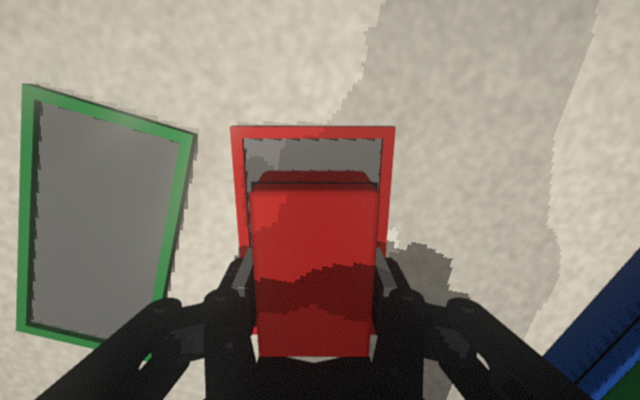

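>>> carry_out --increments '[[0.3,[0.001,0,-0.006],0],[0.3,[0.001,0,-0.011],0],[0.3,[0.001,0,-0.015],0],[0.3,[0.001,0,-0.018],0],[0.3,[0.001,0,-0.02],0],[0.3,[0.001,0,-0.02],0],[0.3,[0.001,0,-0.02],0]]'

```text
clock: 14.55
tcp_pos: [0.5763, -0.1292, 0.185]
tcp_rot: [[0.167, -0.986, 0.0], [-0.986, -0.167, -0.0], [0.0, -0.0, -1.0]]
wrist_force: [-0.0, -0.9, -1.0]
grip_width: 0.0496
```

>>> carry_out --increments '[[0.3,[0,0,-0.0005],0],[0.3,[0,0,-0.001],0],[0.3,[0,0,-0.001],0]]'

```text
clock: 14.85
tcp_pos: [0.5763, -0.1292, 0.184]
tcp_rot: [[0.167, -0.986, 0.0], [-0.986, -0.167, -0.0], [0.0, -0.0, -1.0]]
wrist_force: [1.4, 0.0, -1.5]
grip_width: 0.0492
```

>>> carry_out --increments '[[0.6,[0,0,0],0],[0.65,[0,0,0],0],[0.7,[0,0,0],0],[0.8,[0,0,0],0],[0.8,[0,0,0],0],[0.8,[0,0,0],0]]'

```text
clock: 15.45
tcp_pos: [0.5763, -0.1292, 0.184]
tcp_rot: [[0.167, -0.986, 0.0], [-0.986, -0.167, -0.0], [0.0, -0.0, -1.0]]
wrist_force: [-0.8, 0.4, -1.1]
grip_width: 0.0684
```

>>> carry_out --increments '[[0.8,[0,0,0.01],0],[0.8,[0,0,0.03],0],[0.8,[0,0,0.06],0],[0.8,[0,0,0.1],0],[0.8,[0,-0.01,0.14],-3],[1,[-0.003,-0.05,0.17],-8],[1,[-0.006,-0.095,0.18],-13],[1,[-0.01,-0.14,0.18],-18]]'

```text
clock: 16.25
tcp_pos: [0.5667, -0.2706, 0.3679]
tcp_rot: [[-0.149, -0.989, 0.006], [-0.989, 0.149, -0.002], [0.001, -0.006, -1.0]]
wrist_force: [1.6, -0.6, -0.2]
grip_width: 0.0853
```

>>> carry_out --increments '[[1,[-0.008,-0.04,0],-4],[1,[-0.012,-0.07,0],-7],[1,[-0.012,-0.07,0],-7],[1,[-0.012,-0.07,0],-7]]'

```text
clock: 16.65
tcp_pos: [0.5539, -0.3397, 0.3644]
tcp_rot: [[-0.267, -0.964, 0.0], [-0.964, 0.267, 0.0], [-0.0, -0.0, -1.0]]
wrist_force: [1.0, 1.0, -0.0]
grip_width: 0.0852
```

```bash
cat >> stack.py <<'E'
P,uv=cloud(d>0,d,K,t,R)
for c,(x,y) in {"red":(.5755,-.1287),"green":(.5535,-.004),"blue":(.562,.128)}.items():
    q=(np.hypot(P[:,0]-x,P[:,1]-y)<.1)&(abs(P[:,2]-.041)<.005)
    if q.sum()>300: print("placed",c,rectof(P[q]),np.percentile(P[q,2],[5,50,95]))
E
python3 stack.py 10
```

```text
[ 0.55388537 -0.33968504  0.36440921] -105.46999350363282 0.08521312281236275
0.075 7644 [  0.5518  -0.3345 119.1837  50.1067 -15.4358] 0.07534872440571522
0.0373 246 [  0.5387  -0.328  147.9616  48.547  -15.5425] 0.03716099312361881
tray green [  0 184  93 130] [ 5.533000e-01 -4.900000e-03  1.550053e+02  8.776350e+01 -7.192000e+00]
placed red [ 0.5751 -0.1292 95.9462 50.7144  9.2636] [0.03843157 0.0403529  0.041501  ]
```

View pics/wrist10.png

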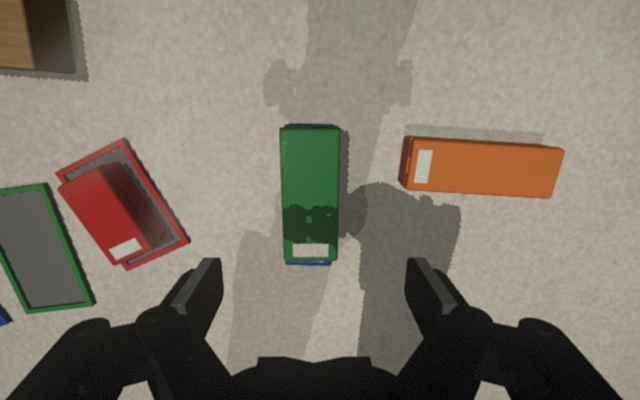

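>>> carry_out --increments '[[1,[-0.002,0.0055,-0.02],0],[1,[-0.002,0.0055,-0.05],0],[1,[-0.002,0.0055,-0.085],0],[1,[-0.002,0.0055,-0.115],0],[1,[-0.002,0.0055,-0.135],0],[1,[-0.002,0.0055,-0.146],0],[1,[-0.002,0.0055,-0.146],0],[1,[-0.002,0.0055,-0.146],0]]'

```text
clock: 17.5
tcp_pos: [0.553, -0.3333, 0.219]
tcp_rot: [[-0.265, -0.964, 0.001], [-0.964, 0.265, -0.0], [-0.0, -0.001, -1.0]]
wrist_force: [0.4, -0.1, 0.1]
grip_width: 0.0853
```

>>> carry_out --increments '[[0.5,[0,0,0],0],[0.3,[0,0,0],0],[0.3,[0,0,0],0],[0.3,[0,0,0],0],[0.3,[0,0,0],0],[0.3,[0,0,0],0]]'

```text
clock: 18.1
tcp_pos: [0.5527, -0.3342, 0.2194]
tcp_rot: [[-0.266, -0.964, 0.002], [-0.964, 0.266, -0.001], [0.001, -0.002, -1.0]]
wrist_force: [-0.6, -0.5, 5.7]
grip_width: 0.0488
```

>>> carry_out --increments '[[0.3,[0,0,0.01],0],[0.3,[0,0,0.02],0],[0.3,[0,0,0.04],0],[0.3,[0,0,0.06],0],[0.3,[0,0,0.09],0],[0.3,[0,0,0.12],0],[0.3,[0,0,0.13],0],[0.3,[0,0,0.13],0]]'

```text
clock: 18.9
tcp_pos: [0.5526, -0.3339, 0.3498]
tcp_rot: [[-0.266, -0.964, 0.003], [-0.964, 0.266, -0.001], [0.001, -0.003, -1.0]]
wrist_force: [-0.5, -0.2, -3.5]
grip_width: 0.0492
```

```bash
python3 held.py 11 green
```

```text
[ 0.55258076 -0.3338876   0.34979534] -105.407245760061 0.049185441714321 [-0.48785328 -0.16212082 -3.46954919]
top 0.20582818826468555 rel -0.14396715557102777 [  0.565   -0.3359  92.9731  51.538  -15.1546] centre rel [ 0.01241924 -0.0020124 ]
```

View pics/wrist11.png

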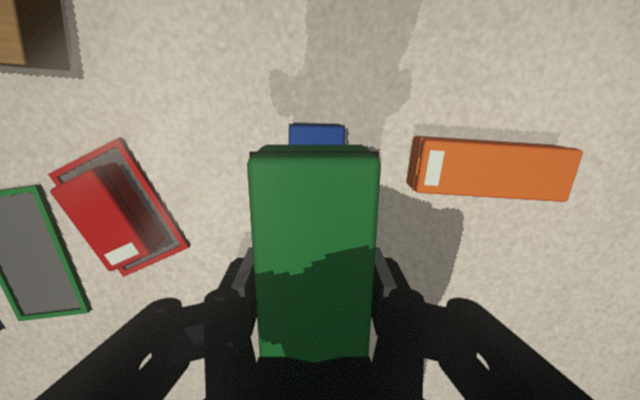

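>>> carry_out --increments '[[0.3,[0,0.02,0],0],[0.3,[0,0.06,0],1],[0.3,[0,0.105,0],2],[0.3,[0.001,0.15,0],4],[0.3,[0.001,0.195,0],6],[0.3,[0.001,0.24,0],7.5],[0.3,[0.001,0.28,0],7.7],[0.3,[0.001,0.31,-0.015],7.7]]'

```text
clock: 19.75
tcp_pos: [0.5531, -0.0205, 0.3326]
tcp_rot: [[-0.131, -0.991, 0.001], [-0.991, 0.131, 0.001], [-0.001, -0.0, -1.0]]
wrist_force: [0.6, 0.6, -2.8]
grip_width: 0.0493
```

>>> carry_out --increments '[[0.3,[0.0005,0.018,-0.02],0],[0.3,[0.0005,0.018,-0.05],0],[0.3,[0.0005,0.018,-0.08],0],[0.3,[0.0005,0.018,-0.105],0],[0.3,[0.0005,0.018,-0.12],0],[0.3,[0.0005,0.018,-0.13],0],[0.3,[0.0005,0.018,-0.13],0],[0.3,[0.0005,0.018,-0.13],0]]'

```text
clock: 20.55
tcp_pos: [0.5541, -0.0057, 0.2034]
tcp_rot: [[-0.134, -0.991, 0.001], [-0.991, 0.134, 0.0], [-0.0, -0.001, -1.0]]
wrist_force: [-0.0, 0.2, -1.5]
grip_width: 0.049
```

```bash
python3 held.py 12 green
```

```text
[ 0.55412707 -0.0057265   0.20342898] -97.71282590188298 0.04898567623984236 [-0.00413419  0.20173767 -1.51795109]
top 0.05944066454106768 rel -0.14398831381147725 [ 5.66300e-01 -6.20000e-03  9.34618e+01  5.18990e+01 -7.40160e+00] centre rel [ 0.01217293 -0.0004735 ]
```

View pics/wrist12.png

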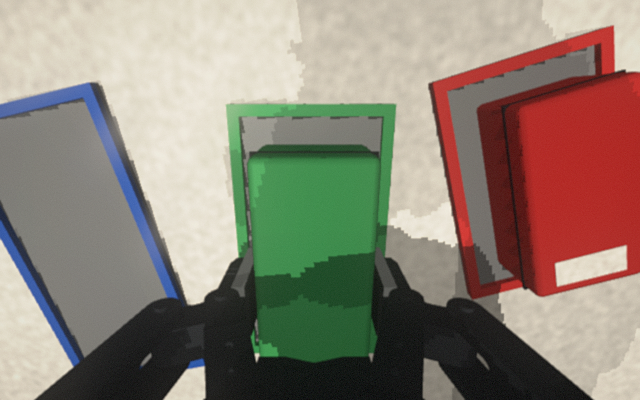

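>>> carry_out --increments '[[0.3,[0,0,-0.005],0],[0.3,[0,0,-0.01],0],[0.3,[0,0,-0.014],0],[0.3,[0,0,-0.017],0],[0.3,[0,0,-0.0185],0],[0.3,[0,0,-0.019],0],[0.3,[0,0,-0.019],0]]'

```text
clock: 21.3
tcp_pos: [0.5536, -0.0057, 0.1843]
tcp_rot: [[-0.134, -0.991, -0.0], [-0.991, 0.134, -0.0], [0.0, 0.0, -1.0]]
wrist_force: [-2.8, 0.6, 3.8]
grip_width: 0.0492
```

>>> carry_out --increments '[[0.6,[0,0,0],0],[0.65,[0,0,0],0],[0.7,[0,0,0],0],[0.8,[0,0,0],0],[0.8,[0,0,0],0],[0.8,[0,0,0],0]]'

```text
clock: 21.9
tcp_pos: [0.5538, -0.0057, 0.184]
tcp_rot: [[-0.134, -0.991, 0.0], [-0.991, 0.134, -0.0], [0.0, -0.0, -1.0]]
wrist_force: [0.5, -0.8, 0.2]
grip_width: 0.068
```

>>> carry_out --increments '[[0.8,[0,0,0.01],0],[0.8,[0,0,0.03],0],[0.8,[0,0,0.06],0],[0.8,[0,0,0.1],0],[0.8,[0,-0.02,0.14],0],[1,[0,-0.065,0.15],-1],[1,[-0.003,-0.11,0.15],-2],[1,[-0.005,-0.155,0.15],-4]]'

```text
clock: 22.7
tcp_pos: [0.5485, -0.1622, 0.3358]
tcp_rot: [[-0.203, -0.979, 0.002], [-0.979, 0.203, -0.0], [-0.0, -0.003, -1.0]]
wrist_force: [1.7, -0.3, -0.3]
grip_width: 0.085
```

>>> carry_out --increments '[[1,[-0.003,-0.045,0],-2],[1,[-0.006,-0.09,0],-3],[1,[-0.009,-0.135,0],-4],[1,[-0.01,-0.165,0],-4],[1,[-0.01,-0.17,0],-4],[1,[-0.01,-0.17,0],-4]]'

```text
clock: 23.3
tcp_pos: [0.5383, -0.3317, 0.3344]
tcp_rot: [[-0.273, -0.962, 0.0], [-0.962, 0.273, -0.0], [0.0, -0.0, -1.0]]
wrist_force: [0.5, 1.0, 0.2]
grip_width: 0.0854
```

```bash
python3 stack.py 13
```

```text
[ 0.53828538 -0.33173316  0.33437762] -105.83214882515199 0.0853680197094082
0.0373 8884 [  0.5392  -0.3298 144.0324  50.2036 -16.8061] 0.03737699622496593
placed red [ 5.689000e-01 -9.220000e-02  1.257321e+02  9.637890e+01 -8.064910e+01] [0.03825913 0.04036897 0.04152467]
placed green [ 5.21700e-01 -2.30000e-02  7.89035e+01  2.77103e+01 -3.00461e+01] [0.03678506 0.04000106 0.04126192]
```

View pics/wrist13.png

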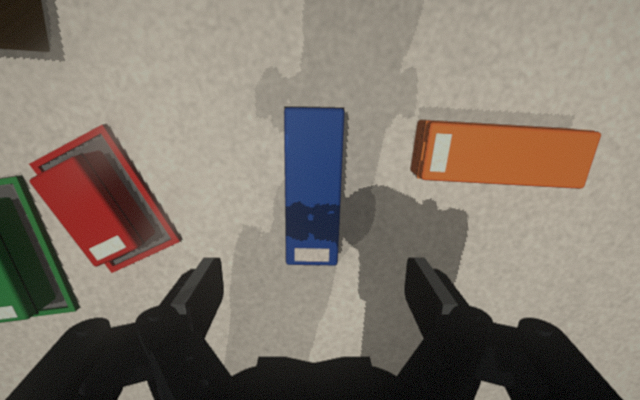

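>>> carry_out --increments '[[1,[0.001,0.002,-0.02],-1],[1,[0.001,0.002,-0.055],-1],[1,[0.001,0.002,-0.09],-1],[1,[0.001,0.002,-0.12],-1],[1,[0.001,0.002,-0.14],-1],[1,[0.001,0.002,-0.152],-1],[1,[0.001,0.002,-0.153],-1],[1,[0.001,0.002,-0.153],-1]]'

```text
clock: 24.15
tcp_pos: [0.5405, -0.3281, 0.1817]
tcp_rot: [[-0.286, -0.958, 0.001], [-0.958, 0.286, 0.0], [-0.0, -0.001, -1.0]]
wrist_force: [-0.2, -0.7, -0.4]
grip_width: 0.0853
```

>>> carry_out --increments '[[0.5,[0,0,0],0],[0.3,[0,0,0],0],[0.3,[0,0,0],0],[0.3,[0,0,0],0],[0.3,[0,0,0],0],[0.3,[0,0,0],0]]'

```text
clock: 24.75
tcp_pos: [0.5402, -0.3293, 0.1824]
tcp_rot: [[-0.288, -0.958, 0.002], [-0.958, 0.288, -0.001], [0.001, -0.002, -1.0]]
wrist_force: [-1.8, 0.3, 5.8]
grip_width: 0.0488
```

>>> carry_out --increments '[[0.3,[0,0,0.01],0],[0.3,[0,0,0.02],0],[0.3,[0,0,0.04],0],[0.3,[0,0,0.07],0],[0.3,[0,0,0.1],0],[0.3,[0,0,0.13],0],[0.3,[0,0,0.15],0],[0.3,[0,0,0.15],0]]'

```text
clock: 25.55
tcp_pos: [0.5405, -0.3293, 0.3349]
tcp_rot: [[-0.288, -0.958, 0.006], [-0.958, 0.288, -0.003], [0.001, -0.007, -1.0]]
wrist_force: [0.5, -0.4, -2.8]
grip_width: 0.0492
```

```bash
python3 held.py 14 blue
```

```text
[ 0.54053105 -0.32926145  0.33494281] -106.7213432340903 0.04921611589756697 [ 0.47926224 -0.44688637 -2.78948294]
top 0.19002935759678402 rel -0.14491345671424666 [  0.5584  -0.3334 106.8603  51.5544 -16.7458] centre rel [ 0.01786895 -0.00413855]
```

View pics/wrist14.png

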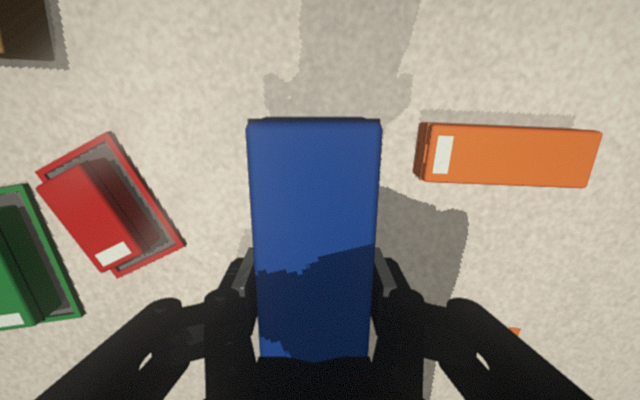

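>>> carry_out --increments '[[0.3,[0.001,0.02,0],1],[0.3,[0.003,0.06,0],3],[0.3,[0.005,0.105,0],5],[0.3,[0.007,0.15,0],7],[0.3,[0.009,0.195,0],9],[0.3,[0.011,0.24,0],11],[0.3,[0.013,0.285,0],13],[0.3,[0.015,0.33,0],15]]'

```text
clock: 26.4
tcp_pos: [0.5535, 0.0039, 0.3293]
tcp_rot: [[-0.027, -1.0, -0.003], [-1.0, 0.027, 0.0], [-0.0, 0.003, -1.0]]
wrist_force: [1.3, -0.2, -3.6]
grip_width: 0.049
```

>>> carry_out --increments '[[0.3,[0.003,0.045,0],2],[0.3,[0.005,0.085,0],4],[0.3,[0.007,0.115,0],6],[0.3,[0.007,0.125,-0.02],6.5],[0.3,[0.007,0.125,-0.05],6.5],[0.3,[0.007,0.125,-0.08],6.5],[0.3,[0.007,0.125,-0.105],6.5],[0.3,[0.007,0.125,-0.115],6.5]]'

```text
clock: 27.2
tcp_pos: [0.5594, 0.1265, 0.2121]
tcp_rot: [[0.085, -0.996, -0.007], [-0.996, -0.085, -0.002], [0.001, 0.007, -1.0]]
wrist_force: [-0.2, -0.5, -3.2]
grip_width: 0.049
```

>>> carry_out --increments '[[0.3,[0,0,0],0],[0.3,[0,0,0],0]]'

```text
clock: 27.4
tcp_pos: [0.5618, 0.1266, 0.2163]
tcp_rot: [[0.084, -0.996, 0.0], [-0.996, -0.084, 0.0], [-0.0, -0.0, -1.0]]
wrist_force: [-0.0, -0.8, -3.5]
grip_width: 0.049
```

```bash
python3 held.py 15 blue
```

```text
[0.56184611 0.12659735 0.21633121] -85.18740299309322 0.048971005199849545 [-0.04178347 -0.77406322 -3.47490692]
top 0.0713384802694319 rel -0.14499272932022794 [  0.5797   0.1291 106.4706  51.8116   4.7181] centre rel [0.01785389 0.00250265]
```

View pics/wrist15.png

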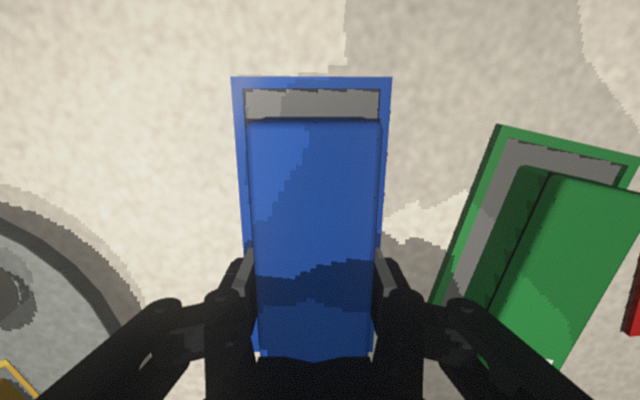

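>>> carry_out --increments '[[0.3,[0.001,0,-0.01],0],[0.3,[0.001,0,-0.018],0],[0.3,[0.001,0,-0.024],0],[0.3,[0.001,0,-0.028],0],[0.3,[0.001,0,-0.0305],0],[0.3,[0.001,0,-0.031],0],[0.3,[0.001,0,-0.031],0]]'

```text
clock: 28.15
tcp_pos: [0.5627, 0.1263, 0.1854]
tcp_rot: [[0.084, -0.997, -0.0], [-0.997, -0.084, -0.0], [0.0, 0.0, -1.0]]
wrist_force: [-3.0, -0.2, 3.7]
grip_width: 0.0491
```

>>> carry_out --increments '[[0.6,[0,0,0],0],[0.65,[0,0,0],0],[0.7,[0,0,0],0],[0.8,[0,0,0],0],[0.8,[0,0,0],0],[0.8,[0,0,0],0]]'

```text
clock: 28.75
tcp_pos: [0.5628, 0.1263, 0.185]
tcp_rot: [[0.084, -0.997, 0.0], [-0.997, -0.084, -0.0], [0.0, -0.0, -1.0]]
wrist_force: [-0.3, 0.3, -0.4]
grip_width: 0.0686
```

>>> carry_out --increments '[[0.8,[0,0,0.01],0],[0.8,[0,0,0.03],0],[0.8,[0,0,0.06],0],[0.8,[0,0,0.1],0],[0.8,[0,0,0.15],0],[1,[-0.02,-0.02,0.2],0],[1,[-0.05,-0.05,0.23],0],[1,[-0.06,-0.06,0.23],0]]'

```text
clock: 29.55
tcp_pos: [0.5021, 0.0647, 0.4198]
tcp_rot: [[0.082, -0.997, 0.007], [-0.997, -0.082, 0.001], [0.0, -0.007, -1.0]]
wrist_force: [1.7, 0.3, -0.8]
grip_width: 0.0852
```

```bash
cat > fin.py <<'E'
from h import *
from workcell import arm
o=arm.observe(); print(o["tcp_pos"],o["clock"])
for n in ["wrist","scene","side"]:
    snap(n,"F"); p,d,K,t,R=load(f"pics/{n}F.npz"); P,uv=cloud(d>0,d,K,t,R)
    for c,(x,y,z) in {"red":(.5755,-.1287,.041),"green":(.5535,-.0045,.041),"blue":(.562,.1275,.041),"yellow":(.4172,.319,.068)}.items():
        q=(np.hypot(P[:,0]-x,P[:,1]-y)<.062+.02*(c=="blue"))&(abs(P[:,2]-z)<.005)
        if c=="yellow": q&=np.hypot(P[:,0]-x,P[:,1]-y)<.05
        if q.sum()>50: print(n,c,rectof(P[q]),np.percentile(P[q,2],[5,50,95]).round(4))
    # outline
    m=mask(p,"yellow",s=60); P,uv=cloud(m,d,K,t,R); q=(abs(P[:,2]-.03)<.005)&(np.hypot(P[:,0]-.417,P[:,1]-.319)<.07)
    if q.sum()>30: print("outline",rectof(plane(uv[q],.03,K,t,R)))
E
python3 fin.py
```

```text
[0.50205297 0.06472498 0.41981065] 29.55
wrist red [ 0.5754 -0.1283 95.492  51.5703  9.0897] [0.0387 0.0404 0.0417]
wrist green [ 5.524000e-01 -4.200000e-03  1.205272e+02  5.063420e+01 -7.640700e+00] [0.0388 0.0404 0.0417]
wrist blue [5.612000e-01 1.273000e-01 1.449523e+02 5.032360e+01 4.768800e+00] [0.039  0.0404 0.0417]
wrist yellow [ 0.4171  0.3185 71.0296 51.539  28.6006] [0.065  0.0672 0.0684]
outline [  0.4102   0.3303  95.4265  89.6973 -61.1459]
scene red [ 0.5781 -0.1303 98.2631 50.8755  9.597 ] [0.0373 0.0409 0.0447]
scene green [ 5.542000e-01 -6.600000e-03  1.215454e+02  5.080620e+01 -8.225800e+00] [0.0374 0.041  0.0445]
scene blue [5.639000e-01 1.245000e-01 1.458419e+02 5.024750e+01 4.848000e+00] [0.0375 0.0409 0.0444]
scene yellow [ 0.4189  0.317  71.5632 51.4012 27.4016] [0.0644 0.0678 0.0711]
outline [ 0.4193  0.3199 88.7026 74.7586 27.6679]
side red [ 0.5746 -0.1288 95.729  55.5224  8.0096] [0.0368 0.0409 0.0439]
side green [ 5.522000e-01 -4.000000e-03  1.191074e+02  5.449290e+01 -5.127200e+00] [0.0374 0.0409 0.0437]
side blue [5.599000e-01 1.271000e-01 1.458997e+02 5.357600e+01 5.198500e+00] [0.0375 0.0409 0.0438]
side yellow [ 0.4162  0.3187 71.9907 52.7271 27.7603] [0.0647 0.0679 0.0705]
outline [  0.4234   0.3101  93.4075  90.9589 -61.0788]
```

View pics/wristF.png

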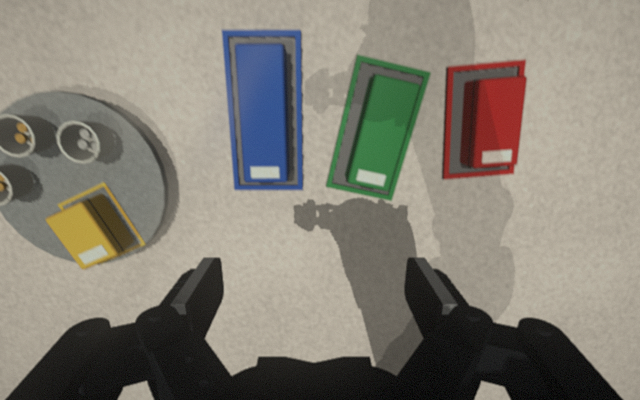

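View pics/sceneF.png

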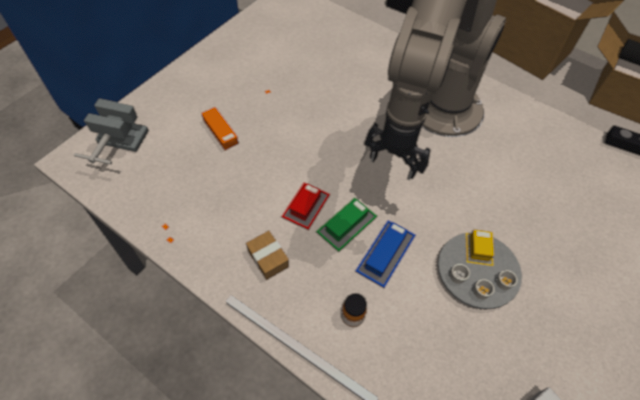

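>>> carry_out --increments '[[1,[0,0,0],0],[1,[0,0,0],0],[1,[0,0,0],0]]'

```text
clock: 30.0
tcp_pos: [0.5031, 0.0671, 0.4143]
tcp_rot: [[0.085, -0.996, -0.001], [-0.996, -0.085, 0.0], [-0.0, 0.001, -1.0]]
wrist_force: [-0.6, -0.6, -0.5]
grip_width: 0.0852
```

```bash
python3 -c "
from workcell import arm
print(arm.job_done())"
```

```text
the job is handed in; nothing more can be done
None
```

I took the stack apart from the top: yellow onto the outline, then red, green and blue into the trays of their own colour. I handed the job in at about 30 s with the gripper open and clear; it reports no verdict.

- **Trays:** In the last wrist picture all three boxes lie flat, with their tops at 0.040 m. Their centres are about 1 mm from the tray centres I measured, and their yaw is within about 0.5°. The scene and side cameras put the boxes up to about 3 mm away from that, and the side camera's yaw for green differs by about 2.5°; both are well inside the limits.
- **Yellow box:** It sits about 0.5 mm and 0.2° from the outline as measured just before I set it down.
- **Bystanders and stand:** In the scene picture the jar, carton, cups and stand look to be where they started.
- **Check that disagreed:** Re-measuring the outline at the end gave poor fits in the wrist and side views, because the yellow box hides part of it and its sides got into the colour mask. The scene view's outline still agreed to about 3 mm and 1°.

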